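# Turn the marver paddle round in its bench cover

## Task

The graphite paddle was put away backwards: its handle is under the low bench cover and its blade sticks out. Draw it out, turn it end for end, and slide it back in blade first until you feel it meet the sliding stop and the stop just gives, by about 5 mm (at least 2, not over 8), then leave it there with the handle sticking out. Move the stop with the paddle only, not with the fingers, and leave the two jars and the tape roll where they stand.

Things in the scene. Friction and masses are not known exactly. Their poses are not given: they have to be found in the camera images.
- paddle: Loose paddle 226 mm long, 0.16 kg. Origin under its middle; own +y runs from blade to handle, z up. Flat black graphite blade 48 wide: y -113 to -38, z 5 to 15. Thin rod 6 dia: y -38 to 10, axis at z 10. Wooden handle 20 dia: y 10 to 113, axis at z 10. Lying, it rests on the handle and may tip onto the blade end. At the start the handle is in the cover and 79 to 86 mm stick out.
- blade_end (a point): Middle of the paddle's square blade end face (paddle y = -113 mm, z = 10 mm).
- cover: Fixed low cover, a straight tunnel 210 mm long on a base board 10 mm thick (tunnel floor 10 mm above the table, base ends at the mouth): rails 54 mm apart (92 over the outside), roof underside 36 mm and top 43 mm above the table. Origin at table level under the middle of the mouth; +x runs into the tunnel, z up. The rails' first 15 mm flare out. No finger fits inside.
- stop: Sliding stop: black knob 24 dia, top 55 mm above the table, on a steel strip along the roof that carries a wooden block across the tunnel, out of sight. Origin on the tunnel floor below the knob, +x into the tunnel. The block's face is 150 to 176 mm in from the mouth, its distance from the knob unknown (120 to 140): feel for it. Knob, strip and block slide as one at about 4 N and stay put.
- frit_left: Loose jar 45 dia x 62 mm high, on the 6 mm thick board left of the cover, seen from the robot. Origin under its middle.
- frit_right: Loose jar 45 dia x 62 mm high, on the board right of the cover. Origin under its middle.
- tape: Loose tape roll lying flat on the table, 69 dia x 18 mm, nearer the robot and to the right. Origin under its middle.
There are look-alikes about, which are no part of the job. There is more than one size of the cover; the job needs the larger.

How it is judged (in metres and radians):
On the way, in this order (a step that is already met when the one before it is completed fails the run):
1. the paddle is drawn right out: its butt is clear of the mouth (x of paddle in the frame of cover below -0.118 m), for 0.1 s.
2. the blade goes in under the roof, blade first (x of blade_end in the frame of cover above 0.03 m and x of paddle in the frame of cover below -0.04 m and z of blade_end in the frame of cover below 0.036 m), for 0.1 s.
At the end, for the whole second after the job is handed in: The paddle lies at rest and let go of, blade under the cover and its end at least 149 mm in from the mouth, handle sticking out, not propped up; the stop has been pushed 2 to 8 mm from where it was (x of blade_end in the frame of cover above 0.149 m and x of paddle in the frame of cover below 0.08 m and z of blade_end in the frame of cover below 0.036 m and angle between paddle's own z axis and vertical below 0.2 rad and linear speed of paddle below 0.01 m/s and distance of stop from where it was at the start of the episode between 0.002 and 0.008 m); the robot touches nothing.
It fails at once if the stop is pushed more than 8 mm along (distance of stop from where it was at the start of the episode above 0.008 m).
It fails at once if the fingers push the stop (contact force between the fingers and stop above 0.5 N).
It fails at once if a jar or the tape roll is moved more than 20 mm (distance of any of frit_left, frit_right, tape from where it was at the start of the episode above 0.02 m).
It also fails if it takes over 67 s, if anything falls off the work surface, if the arm or the gripper's body presses on something with over 40 N, if the wrist force passes 120 N, or if a joint passes its speed limit or range.

## Robot

A 6-joint arm with a two-finger parallel gripper is mounted at the origin on the work surface; the furniture and walls round the work are solid. World frame = base frame: x ahead of the robot, y to its left, z up, the work surface at z = 0. Lengths are in mm, angles in rad, forces in N, time in s.
With the tool pointing down it reaches from about 275 to 1000 mm from the base axis. Payload 8.4 kg.
Tool frame: the origin (TCP) lies on the centre line of the jaws, within the pads' length; the fingertips stand 25 mm ahead of it and the grasp point (between the pads) lies 6 mm ahead of it; z points along the fingers, y is the line along which they close (so a half turn about z gives the same grasp; the last joint's range is limited). The gripper opens to 85 mm and grips with 20 to 120 N. Pads are 22 mm wide; open, the fingers measure 114 mm over their backs; the gripper's body (76 mm by 85 mm) begins 54 mm behind the grasp point. The pads swing forward as they close: fully open they stand 13 mm farther back than shut.
Start: joints at [-1.324, 0.353, 1.633, -0, 1.155, -0.002], TCP at [153.899, -605.758, 256.281] pointing down, gripper open.
Joint ranges: [-2.63, 2.63], [-0.92, 2.1], [0.06, 2.66], [-1.3, 4.44], [0, 2.69], [-3.02, 3.02]. Speed limits (rad/s): [2.22, 2.22, 2.79, 3.14, 3.14, 3.14].

## Interface

Orientations are given as [roll, pitch, yaw] about the fixed x, y, z axes, in that order (R = Rz(yaw) Ry(pitch) Rx(roll)).
In Python, from rig import r gives the robot as it stands.
- The arm moves only by the shell command python3 -m jog 'ROWS' [FORCE]. ROWS is JSON, a list of rows, each a list of 3 entries, a list of its own where there are three numbers: the turn, a rotation vector about the tool's x, y, z in rad, then the shift along the tool's x, y, z in m, then the opening, from -1 (shut) to 1 (fully open). In form: [[[rx, ry, rz], [x, y, z], gripper], ...]. A call has 1 to 12 rows; each row shifts and turns the commanded pose from where the row before left it, along the tool's axes as they then stand; what a row does not reach is not made up. A row lasts 1/10 s, in which the tool goes at most 50 mm and 8.59 degrees, less where a joint would pass 70% of its speed; a pose out of reach is approached as far as the arm can. A call with a gripper value outside its range is refused whole. The fingers move at their own pace and stop on an object; FORCE is the grip in N (left out, the last holds). Time passes only in rows, so rows that do not move let the fingers close. It gives the time, the measured TCP pose, the force, the opening and the grip force at its end, in the units of the state.
- r.sense(): the state, without advancing time (a new reading comes with each control period).
- r.grab_frame(name): name is "scene" or "side" or "wrist"; returns the picture (480x640x3 uint8, red, green, blue); there is no depth.
- r.camera_params(name): a dict with "fx", "fy", "cx", "cy" (pixels), "k1" (the pictures are not rectified: a ray, as slopes to the right and down, at radius r is drawn at 1 + k1 r^2 times it, then the intrinsics apply), "rvec" (rotation vector, rad) and "tvec" (3), from world to camera coordinates, as OpenCV has them; the wrist camera has in their place "hand_eye" (4x4, takes a point from camera to tool coordinates, whose origin is the TCP and whose axes are the flange's). Camera axes: x right, y down, z forward; pixel columns grow to the right and rows downward; lengths in mm; the calibration is good to about 2 mm. A picture is of the moment at which its call begins: read the wrist's pose just before it. camera_params takes no time and is no camera call.
- r.sign_off(): hands the job in; it is judged then, once.
The state is a dict: "clock": time; "qpos": joint angles; "qvel": joint speeds; "joint_efforts": joint torques, N m; "eef_pos": TCP position; "tcp_rot": TCP orientation; "contact_force": force on the tool from outside, world axes, zero at the start; "wrist_torque": the same for the moment, N m; "opening": opening from 0.0 (shut) to 1.0 (fully open); "grasp_force": force on a finger pad.
Only numpy, scipy, OpenCV 4.12 (cv2) and the standard library are available. Lean on these libraries where they do the work, as an engineer would, in place of code of your own. Each camera call takes 0.05 s, during which the arm holds its last target. There are 200 camera calls.

## Working session

There is one attempt and no reset: what is moved stays moved. The work goes in short steps, Python scripts to look and compute and a shell command to move; the robot and the scene stay as the last step left them, time stands still between calls to the robot, and variables do not carry over. Pictures are saved under pics/ and viewed, at most 10 in all, crops included, and the job is handed in when it is done.

```bash
mkdir -p pics; python3 - <<'E'
from rig import r
import cv2,numpy as np
s=r.sense();print({k:np.round(v,3) for k,v in s.items()})
for n in ("scene","side"):
    print(n,r.camera_params(n)); cv2.imwrite(f"pics/{n}0.png",r.grab_frame(n)[:,:,::-1])
print(r.camera_params("wrist"))
E
```

```text
{'clock': np.float64(0.0), 'qpos': array([-1.324,  0.354,  1.634,  0.   ,  1.155, -0.002]), 'qvel': array([ 0.002,  0.001,  0.002, -0.   ,  0.001,  0.   ]), 'joint_efforts': array([-0.0000e+00, -6.0525e+01, -3.4207e+01,  0.0000e+00,  9.0000e-03,
        0.0000e+00]), 'eef_pos': array([ 153.799, -605.314,  255.568]), 'tcp_rot': array([-3.14 , -0.   ,  0.249]), 'contact_force': array([-0.261, -0.65 , -0.047]), 'wrist_torque': array([0.001, 0.042, 0.005]), 'grasp_force': np.float64(0.0), 'opening': np.float64(0.997)}
scene {'fx': 456.8452552645136, 'fy': 456.8452552645136, 'cx': 325.2204227247503, 'cy': 236.26386214677282, 'k1': -0.11088482742966209, 'rvec': array([ 1.87896465,  1.76893016, -0.62005725]), 'tvec': array([-141.76589287, -356.15856966, 1403.35414856])}
side {'fx': 560.8363715169324, 'fy': 560.8363715169324, 'cx': 319.30623721789914, 'cy': 244.2550334306469, 'k1': -0.12306473129250844, 'rvec': array([ 0.20907273, -2.64680417,  1.56879174]), 'tvec': array([ 500.42191955,   52.88378287, 1075.3481347 ])}
{'fx': 352.50673197714644, 'fy': 352.50673197714644, 'cx': 315.4545403758082, 'cy': 240.59527247944274, 'k1': -0.06461715534993241, 'hand_eye': array([[ 3.09733730e-04, -9.44653363e-01, -3.28070003e-01,
         8.48451805e+01],
       [ 9.99999882e-01,  1.69472994e-04,  4.56123565e-04,
        -1.81295995e-01],
       [-3.75279654e-04, -3.28070106e-01,  9.44653304e-01,
        -1.16996420e+02],
       [ 0.00000000e+00,  0.00000000e+00,  0.00000000e+00,
         1.00000000e+00]])}
```

View pics/scene0.png

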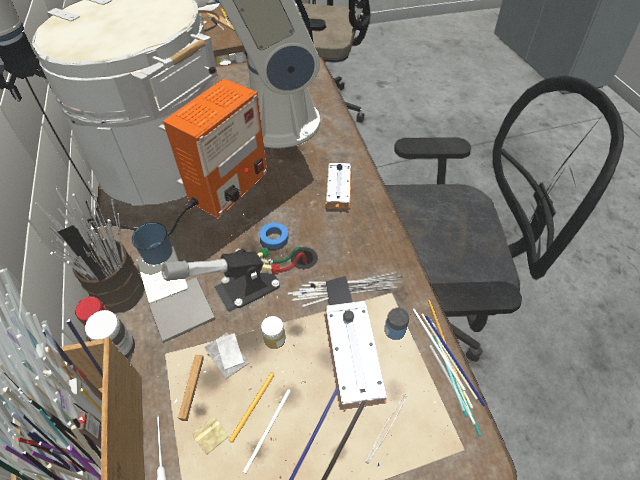

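View pics/side0.png

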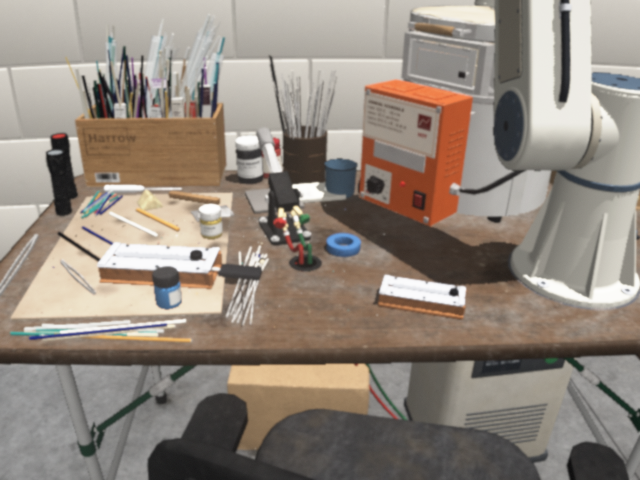

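The scene picture shows the large cover around (355,355) px with its knob at (348,316) and the black blade out at (340,290). The jars are at (397,322) and (273,332), and the tape at (274,235). The side picture shows the blade at (242,271), the knob at (197,255), the tape at (344,244) and the burner at (290,215).

Look-alikes:
- Covers: small one at scene (339,186), larger one at (355,355). I choose the larger.
- Black things near the paddle: burner base (247,287), black rod (343,440) and the glass-rod bundle under the blade. The paddle is the black blade at (340,290).

Next is a close crop.

```bash
cat > h.py <<'E'
import numpy as np,cv2
from scipy.spatial.transform import Rotation as R
from rig import r
def cam(n,s=None):
    p=r.camera_params(n)
    if n=="wrist":
        T=np.eye(4);T[:3,:3]=R.from_euler('xyz',s["tcp_rot"]).as_matrix();T[:3,3]=s["eef_pos"]
        W=np.linalg.inv(T@p["hand_eye"]); return p,W[:3,:3],W[:3,3]
    return p,cv2.Rodrigues(p["rvec"])[0],p["tvec"]
def ray(c,uv):
    p,Rm,t=c;K=np.array([[p["fx"],0,p["cx"]],[0,p["fy"],p["cy"]],[0,0,1]])
    q=((np.array(uv,float).reshape(-1,2))-[p["cx"],p["cy"]])/[p["fx"],p["fy"]]
    x=q.copy()
    for _ in range(20): x=q/(1+p["k1"]*(x**2).sum(1,keepdims=True))
    d=np.c_[x,np.ones(len(x))]@Rm; return -Rm.T@t,d
def onz(c,uv,z):
    o,d=ray(c,uv); z=np.broadcast_to(z,len(d)); return o+d*((z-o[2])/d[:,2])[:,None]
def proj(c,P):
    p,Rm,t=c;X=np.atleast_2d(P)@Rm.T+t;x=X[:,:2]/X[:,2:];x=x*(1+p["k1"]*(x**2).sum(1,keepdims=True))
    return x*[p["fx"],p["fy"]]+[p["cx"],p["cy"]]
E
python3 - <<'E'
from h import *
im=cv2.imread("pics/scene0.png")
cv2.imwrite("pics/crop0.png",cv2.resize(im[210:410,250:450],(800,600)[:1]*1+(800,) if 0 else (600,600),interpolation=cv2.INTER_CUBIC))
c=cam("scene")
print(onz(c,[[348,316]],55),onz(c,[[274,235]],10), onz(c,[[397,313],[273,322]],62))
E
```

```text
[[716.43267746 144.63683354  55.        ]] [[460.47828241 -10.51797169  10.        ]] [[719.82579991 243.28031996  62.        ]
 [724.9328733   -5.88631047  62.        ]]
```

View pics/crop0.png

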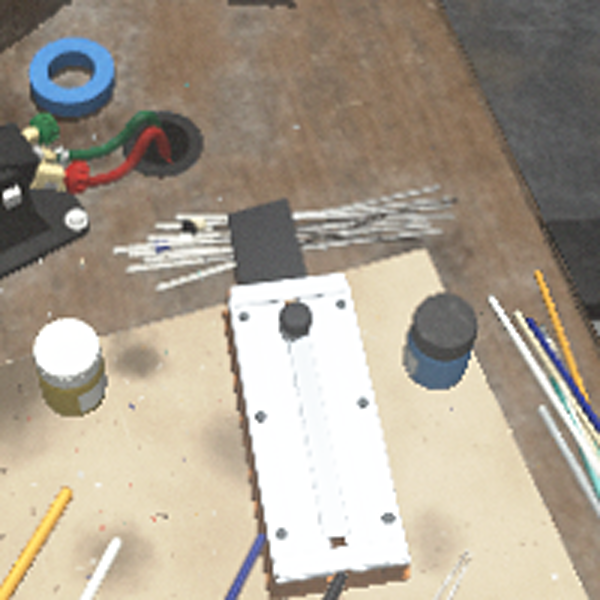

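The crop shows the black blade sticking out at crop (265,240) under the large cover's mouth, with the knob at (295,320), so the choice holds. The roof edge spans crop (231,288) to (345,277). Next I measure the cover and the blade.

```bash
python3 - <<'E'
from h import *
im=cv2.imread("pics/scene0.png");c=cam("scene")
hsv=cv2.cvtColor(im,cv2.COLOR_BGR2HSV)
m=((hsv[...,2]>190)&(hsv[...,1]<45)).astype(np.uint8)
m[:295]=0;m[410:]=0;m[:,:315]=0;m[:,392:]=0
m=cv2.morphologyEx(m,cv2.MORPH_OPEN,np.ones((3,3)))
cs,_=cv2.findContours(m,0,1);k=max(cs,key=cv2.contourArea)[:,0]
P=onz(c,k,43)[:,:2].astype(np.float32);rc=cv2.minAreaRect(P);print(rc);print(cv2.boxPoints(rc))
b=((hsv[...,2]<75)).astype(np.uint8);b[:270]=0;b[306:]=0;b[:,:322]=0;b[:,:]*=1;b[:,356:]=0
cs,_=cv2.findContours(cv2.morphologyEx(b,cv2.MORPH_OPEN,np.ones((3,3))),0,1);k=max(cs,key=cv2.contourArea)[:,0]
P=onz(c,k,25)[:,:2].astype(np.float32);rc=cv2.minAreaRect(P);print("blade",rc);print(cv2.boxPoints(rc))
print("small",onz(c,[[339,186]],30),"burner",onz(c,[[247,287],[300,258],[265,250]],0))
E
```

```text
((781.2796630859375, 163.3651580810547), (208.8572998046875, 109.7525405883789), 4.787818908691406)
[[672.6351   209.33371 ]
 [681.7957    99.964134]
 [889.92426  117.39661 ]
 [880.7636   226.76617 ]]Traceback (most recent call last):
  File "<stdin>", line 10, in <module>
ValueError: max() iterable argument is empty
```

```bash
python3 - <<'E'
from h import *
c=cam("scene");o=np.array([250,210])
f=lambda L,z:np.round(onz(c,np.array(L)/3+o,z),1).tolist()
print("cam",ray(c,[[0,0]])[0])
print("roof",f([[231,288],[347,277],[408,567],[275,582]],43))
print("knob/strip",f([[295,312]],55),f([[338,540]],43))
print("blade",f([[229,213],[288,199],[303,277],[236,284]],25))
print("burner",f([[80,220],[165,145],[0,130]],0),"small",onz(c,[[339,186]],30))
s=cam("side");print("side knob",onz(s,[[197,254]],55),"blade end",onz(s,[[262,268],[255,279]],25))
E
```

```text
cam [1161.45104028   71.00989643  873.11994425]
roof [[683.8, 104.2, 43.0], [680.0, 185.5, 43.0], [886.7, 200.0, 43.0], [890.5, 118.0, 43.0]]
knob/strip [[711.9, 145.7, 55.0]] [[866.7, 159.0, 43.0]]
blade [[610.2, 107.5, 25.0], [600.6, 151.9, 25.0], [667.6, 156.7, 25.0], [670.4, 108.7, 25.0]]
burner [[593.7, -4.2, -0.0], [527.5, 62.3, 0.0], [505.1, -68.3, -0.0]] small [[323.12371095 158.25969451  30.        ]]
side knob [[705.024197  156.2921589  55.       ]] blade end [[591.83178717 134.25412831  25.        ]
 [595.2370871  172.78912058  25.        ]]
```

```bash
python3 - <<'E'
from h import *
a=cam("scene");b=cam("side")
def tri(u,v):
    o1,d1=ray(a,[u]);o2,d2=ray(b,[v]);d1=d1[0];d2=d2[0]
    s=np.linalg.lstsq(np.c_[d1,-d2],o2-o1,rcond=None)[0]
    p,q=o1+s[0]*d1,o2+s[1]*d2;return np.round((p+q)/2),round(np.linalg.norm(p-q))
print("knob",tri((232,192),(377,184)),"switch",tri((250,114),(424,122)),"burner tip",tri((172,271),(262,135)),"burner black",tri((245,262),(285,190)))
print("kiln handle",tri((190,55),(437,25)), "knob",tri((348,314),(197,254)))
for P in ([153,-605,256],[153,-605,600],[400,-200,450],[600,135,230]): print(P,proj(a,P),proj(b,P))
E
```

```text
knob (array([ 403., -102.,  107.]), 2) switch (array([321., -43., 263.]), 2) burner tip (array([ 665., -188.,  169.]), 0) burner black (array([592., -65.,  92.]), 8)
kiln handle (array([ 314., -146.,  418.]), 15) knob (array([709., 146.,  49.]), 1)
[153, -605, 256] [[34.99105064 90.96308423]] [[481.28128326  71.58146772]]
[153, -605, 600] [[-26.20659807 -42.378199  ]] [[498.02569278 -63.47832674]]
[400, -200, 450] [[149.50282324  60.8748318 ]] [[391.48469764   5.89118581]]
[600, 135, 230] [[340.95751958 215.62146934]] [[253.49422617 161.03001226]]
```

```bash
python3 - <<'E'
from h import *
a=cam("scene");b=cam("side")
def tri(u,v):
    o1,d1=ray(a,[u]);o2,d2=ray(b,[v]);d1=d1[0];d2=d2[0]
    s=np.linalg.lstsq(np.c_[d1,-d2],o2-o1,rcond=None)[0]
    p,q=o1+s[0]*d1,o2+s[1]*d2;return np.round((p+q)/2),round(np.linalg.norm(p-q))
print("kiln base",onz(a,[[90,185],[130,203],[165,195]],0))
print("wood handle ends",tri((165,66),(417,27)),tri((205,41),(460,31)),tri((165,66),(460,31)))
print("hole plate", tri((147,75),(407,45)))
im=cv2.imread("pics/scene0.png");sd=cv2.imread("pics/side0.png")
cv2.imwrite("pics/k.png",np.hstack([cv2.resize(im[0:220,0:320],(400,275)),cv2.resize(sd[0:220,320:640],(400,275))]))
E
```

```text
kiln base [[ 2.41719002e+02 -5.29900271e+02  0.00000000e+00]
 [ 3.19603145e+02 -3.97593556e+02  0.00000000e+00]
 [ 2.96651335e+02 -3.06344349e+02 -1.13686838e-13]]
wood handle ends (array([ 348., -191.,  411.]), 5) (array([ 269., -121.,  417.]), 4) (array([ 270., -214.,  388.]), 43)
hole plate (array([ 358., -229.,  382.]), 25)
```

View pics/k.png

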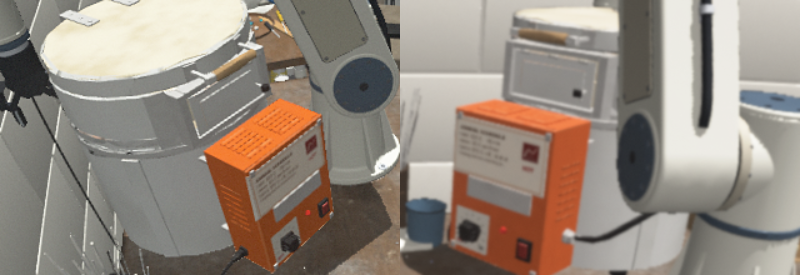

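The picture shows the kiln (lid top about z 430) and the orange box between the start pose and the work, so I go up first and then cross.

```bash
python3 -m jog '[[[0,0,0],[0,0,-0.045],1],[[0,0,0],[0,0,-0.045],1],[[0,0,0],[0,0,-0.045],1],[[0,0,0],[0,0,-0.045],1],[[0,0,0],[0,0,-0.045],1],[[0,0,0],[0,0,-0.045],1],[[0,0,0],[0,0,-0.045],1],[[0,0,0],[0,0,-0.03],1],[[0,0,0],[0,0,0],1]]'
```

```text
clock: 1.0
eef_pos: [154.0, -606.1, 606.1]
tcp_rot: [3.135, -0.0, 0.249]
contact_force: [-0.0, -0.4, -0.1]
opening: 0.998
grasp_force: 0.0
```

```bash
python3 -m jog '[[[0,0,0],[0.034,-0.034,0],1],[[0,0,0],[0.034,-0.034,0],1],[[0,0,0],[0.034,-0.034,0],1],[[0,0,0],[0.034,-0.034,0],1],[[0,0,0],[0.034,-0.034,0],1],[[0,0,0],[0.034,-0.034,0],1],[[0,0,0],[0.034,-0.034,0],1],[[0,0,0],[0.034,-0.034,0],1],[[0,0,0],[0.034,-0.034,0],1],[[0,0,0],[0.034,-0.034,0],1],[[0,0,0],[0.034,-0.034,0],1],[[0,0,0],[0.034,-0.034,0],1]]' && python3 -m jog '[[[0,0,0],[0.034,-0.034,0],1],[[0,0,0],[0.034,-0.034,0],1],[[0,0,0],[0.034,-0.034,0],1],[[0,0,0],[0.034,-0.034,0],1],[[0,0,0],[0.034,-0.034,0],1],[[0,0,0],[0.034,-0.034,0],1],[[0,0,-0.149],[0,0,0.04],1],[[0,0,-0.149],[0,0,0.04],1],[[0,0,-0.149],[0,0,0.04],1],[[0,0,-0.149],[0,0,0.04],1],[[0,0,-0.149],[0,0,0.04],1],[[0,0,-0.149],[0,0,0.04],1]]'; python3 -m jog '[[[0,0,-0.149],[0,0,0.04],1],[[0,0,-0.149],[0,0,0.03],1],[[0,0,-0.149],[0,0,0.03],1],[[0,0,-0.149],[0,0,0.01],1],[[0,0,-0.149],[0,0,0],1],[[0,0,-0.149],[0,0,0],1],[[0,0,-0.149],[0,0,0],1],[[0,0,-0.149],[0,0,0],1]]'
```

```text
clock: 2.2
eef_pos: [449.3, -107.9, 600.1]
tcp_rot: [-3.141, 0.001, 0.249]
contact_force: [0.5, -0.4, -0.3]
opening: 1.0
grasp_force: 0.0
clock: 3.4
eef_pos: [595.4, 137.9, 358.3]
tcp_rot: [-3.14, 0.001, 1.149]
contact_force: [-0.5, 0.9, -0.8]
opening: 1.0
grasp_force: 0.0
clock: 4.2
eef_pos: [595.4, 137.9, 249.8]
tcp_rot: [-3.14, -0.001, 2.341]
contact_force: [-0.6, 0.0, 0.2]
opening: 1.004
grasp_force: 0.0
```

```bash
python3 -m jog '[[[0,0,-0.1457],[0,0,0],1],[[0,0,-0.1457],[0,0,0],1],[[0,0,-0.1457],[0,0,0],1],[[0,0,-0.1457],[0,0,0],1],[[0,0,-0.1457],[0,0,0],1],[[0,0,-0.1457],[0,0,0],1],[[0,0,0],[0,0,0],1]]'; python3 - <<'E'
from h import *
import json
s=r.sense();im=r.grab_frame("wrist");cv2.imwrite("pics/w1.png",im[:,:,::-1])
json.dump({k:np.array(s[k]).tolist() for k in("eef_pos","tcp_rot","qpos")},open("w1.json","w"));print(s["qpos"])
E
```

```text
clock: 4.9
eef_pos: [595.5, 137.9, 250.1]
tcp_rot: [-3.141, -0.002, -3.072]
contact_force: [-0.3, -0.1, 0.1]
opening: 0.998
grasp_force: 0.0
[ 2.25114609e-01  3.38548805e-01  1.66899613e+00 -4.33219313e-06
  1.13593299e+00 -1.41528271e+00]
```

View pics/w1.png

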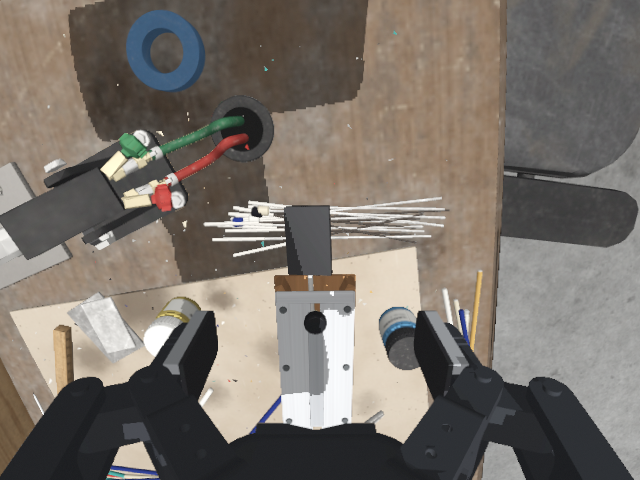

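The wrist picture shows the blade with its end edge from (286,206) to (329,206), entering the mouth around (289–331, 274), and the knob at (315,321). The roof's front edge runs (275,291) to (355,291). The jars at (170,325) and (400,335) stand well clear.

```bash
python3 - <<'E'
from h import *
import json
s=json.load(open("w1.json"));c=cam("wrist",s);im=cv2.imread("pics/w1.png");g=im.max(2)
m=(g<75).astype(np.uint8);m[:,:275]=0;m[:,345:]=0;m[:203]=0;m[274:]=0
m=cv2.morphologyEx(m,cv2.MORPH_OPEN,np.ones((5,5)))
k=max(cv2.findContours(m,0,1)[0],key=cv2.contourArea)[:,0]
P=onz(c,k,25)[:,:2].astype(np.float32);rc=cv2.minAreaRect(P);print("blade",rc,cv2.boxPoints(rc).round(1).tolist())
f=lambda L,z:np.round(onz(c,L,z)[:,:2],1).tolist()
print("roof mouth",f([[275,291],[355,291]],43),"screws",f([[283,310],[347,310],[286,367],[347,367],[289,421],[346,421]],43))
print("knob",f([[315,321]],55),"base front",f([[275,278],[355,277]],10))
sc=cam("scene");print(proj(sc,[*P.mean(0),25]))
E
```

```text
blade ((641.9539794921875, 117.19923400878906), (51.70165252685547, 13.688824653625488), 6.859823226928711) [[615.5, 120.9000015258789], [617.0999755859375, 107.30000305175781], [668.4000244140625, 113.5], [666.7999877929688, 127.0999984741211]]
roof mouth [[680.7, 102.3], [674.9, 184.2]] screws [[702.4, 111.3], [697.7, 178.3], [775.4, 117.4], [770.6, 185.8], [856.0, 124.1], [851.2, 192.9]]
knob [[705.8, 145.2]] base front [[681.8, 98.7], [674.3, 187.6]]
[[331.20301183 293.60709947]]
```

```bash
python3 - <<'E'
from h import *
import json
s=json.load(open("w1.json"));c=cam("wrist",s);im=cv2.imread("pics/w1.png")
for y in (210,225,245,262): 
    d=np.abs(np.diff(cv2.GaussianBlur(im,(3,3),0)[y].astype(int).sum(1)));print(y,[(x,d[x]) for x in range(270,350) if d[x]>40])
f=lambda L,z:np.round(onz(c,L,z)[:,:2],1)
P=f([[286,206],[329,206],[288,272],[331,272]],25);print(P.tolist(),np.linalg.norm(P[0]-P[1]))
E
```

```text
210 [(282, np.int64(87)), (283, np.int64(156)), (284, np.int64(77)), (328, np.int64(86)), (329, np.int64(197)), (330, np.int64(118))]
225 [(283, np.int64(117)), (284, np.int64(237)), (285, np.int64(119)), (288, np.int64(56)), (328, np.int64(42)), (330, np.int64(67)), (331, np.int64(51))]
245 [(270, np.int64(60)), (274, np.int64(50)), (284, np.int64(134)), (285, np.int64(220)), (286, np.int64(104)), (294, np.int64(54)), (330, np.int64(68)), (331, np.int64(99))]
262 [(299, np.int64(55)), (330, np.int64(90)), (331, np.int64(192)), (332, np.int64(96))]
[[595.1, 108.5], [592.1, 151.2], [666.6, 113.7], [663.4, 159.2]] 42.80525668653325
```

```bash
python3 -m jog '[[[0,0,-0.015],[-0.029,-0.007,0],1],[[0,0,0],[0,0,0.04],1],[[0,0,0],[0,0,0.04],1],[[0,0,0],[0,0,0.04],1],[[0,0,0],[0,0,0.04],1],[[0,0,0],[0,0,0.03],1],[[0,0,0],[0,0,0.018],1],[[0,0,0],[0,0,0.01],1],[[0,0,0],[0,0,0],1],[[0,0,0],[0,0,0],-0.1],[[0,0,0],[0,0,0],-0.2],[[0,0,0],[0,0,0],-0.3]]' 60; python3 -m jog '[[[0,0,0],[0,0,0],-0.5],[[0,0,0],[0,0,0],-0.5],[[0,0,0],[0,0,0],-0.5],[[0,0,0],[0,0,0],-0.5]]' 60; python3 -c "
from h import *
cv2.imwrite('pics/w2.png',r.grab_frame('wrist')[:,:,::-1])"
```

```text
clock: 6.15
eef_pos: [626.6, 133.3, 34.7]
tcp_rot: [3.141, 0.002, -3.06]
contact_force: [-2.0, 3.6, 5.2]
opening: 0.524
grasp_force: 59.9
clock: 6.55
eef_pos: [626.6, 133.6, 34.9]
tcp_rot: [3.141, 0.002, -3.059]
contact_force: [-0.6, 2.0, 6.8]
opening: 0.517
grasp_force: 60.1
```

View pics/w2.png

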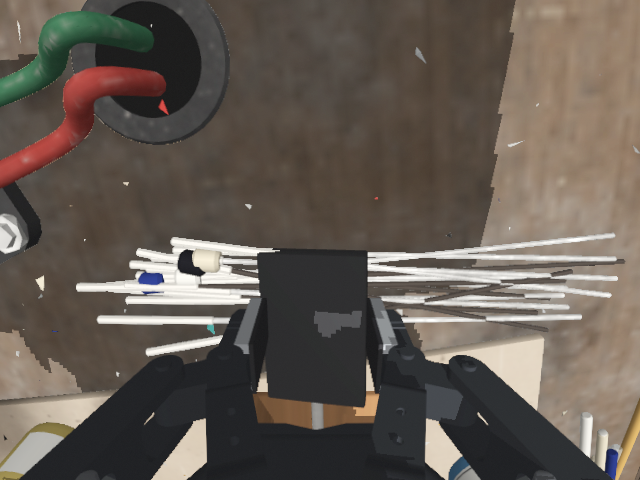

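The picture shows the blade held squarely between the pads at (315,320), with its end at (313,250). Next I draw it out by 165 mm, slightly lifted.

```bash
python3 -m jog '[[[0,0,0],[0,0,-0.003],-0.5],[[0,0,0],[0.01,0,0],-0.5],[[0,0,0],[0.015,0,0],-0.5],[[0,0,0],[0.02,0,0],-0.5],[[0,0,0],[0.02,0,0],-0.5],[[0,0,0],[0.02,0,0],-0.5],[[0,0,0],[0.02,0,0],-0.5],[[0,0,0],[0.02,0,0],-0.5],[[0,0,0],[0.02,0,0],-0.5],[[0,0,0],[0.02,0,0],-0.5],[[0,0,0],[0,0,0],-0.5]]' 80;python3 -m jog '[[[0,0,0],[0.005,0,0],-0.5],[[0,0,0],[0,0,0.005],-0.5],[[0,0,0],[0,0,0],-0.5],[[0,0,0],[0,0,0],-0.5]]' ; python3 -c "
from h import *
im=r.grab_frame('side');cv2.imwrite('pics/s2.png',cv2.resize(im[200:330,100:420,::-1],(800,325)))"
```

```text
clock: 7.7
eef_pos: [458.8, 119.1, 36.6]
tcp_rot: [-3.141, -0.002, -3.059]
contact_force: [0.0, -0.2, 0.4]
opening: 0.252
grasp_force: 0.0
clock: 8.1
eef_pos: [456.9, 119.1, 31.1]
tcp_rot: [3.142, 0.0, -3.059]
contact_force: [0.0, 1.0, -0.0]
opening: 0.251
grasp_force: 0.0
```

View pics/s2.png

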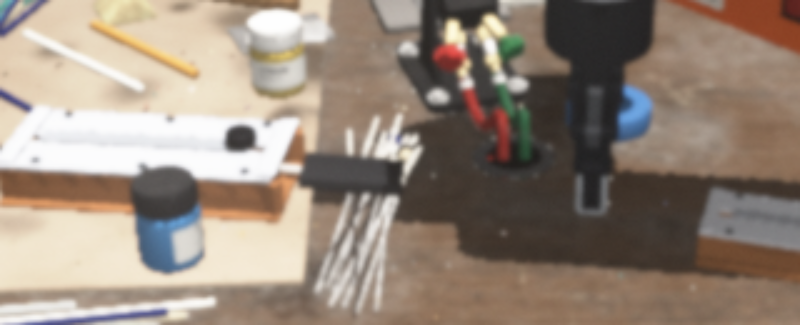

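The picture shows the pads slipped off: the blade moved only a little, and its end is now near crop (400,175). The pads sat too high on the edge. I go up, look again, and then grip deeper, nearer the end and clear of the rods.

```bash
python3 -m jog '[[[0,0,0],[0,0,-0.04],0.5],[[0,0,0],[-0.03,0,-0.04],1],[[0,0,0],[-0.04,0,-0.04],1],[[0,0,0],[-0.04,0,-0.04],1],[[0,0,0],[0,0,0],1],[[0,0,0],[0,0,0],1]]'; python3 - <<'E'
from h import *
import json
s=r.sense();im=r.grab_frame("wrist");cv2.imwrite("pics/w3.png",im[:,:,::-1])
json.dump({k:np.array(s[k]).tolist() for k in("eef_pos","tcp_rot","qpos")},open("w3.json","w"))
E
```

```text
clock: 8.75
eef_pos: [557.5, 127.4, 182.5]
tcp_rot: [3.141, 0.001, -3.06]
contact_force: [-0.9, -0.1, 0.0]
opening: 1.002
grasp_force: 0.0
```

View pics/w3.png

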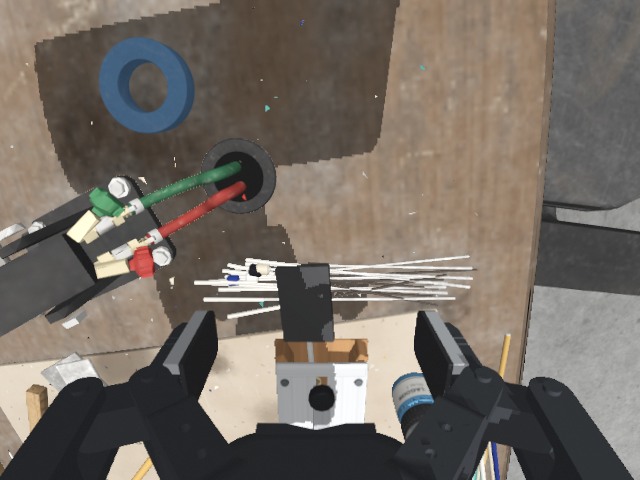

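The picture shows the blade end from (277,265) to (330,263), its shoulder at (284–333, 341) and the mouth near row 341–365. The rods lie under the blade.

```bash
python3 - <<'E'
from h import *
import json
c=cam("wrist",json.load(open("w3.json")))
P=onz(c,[[277,265],[330,263],[284,342],[333,340]],25)[:,:2];print(P.round(1).tolist());e=(P[0]+P[1])/2;b=(P[2]+P[3])/2
print(e,b,np.linalg.norm(e-b),np.arctan2(*(b-e)[::-1]))
print("rods at table",onz(c,[[335,265],[335,300],[272,270],[272,306]],5)[:,:2].round(1).tolist())
print("roof",onz(c,[[275,364],[367,364]],43).round(1).tolist(),"knob",onz(c,[[321,397]],55))
E
```

```text
[[593.0, 97.8], [587.4, 142.3], [669.8, 107.7], [663.8, 152.5]]
[590.19598926 120.06555987] [666.80523049 130.08697137] 77.26192160550322 0.13007347031043043
rods at table [[597.4, 148.6], [633.1, 152.3], [607.1, 91.8], [644.5, 93.3]]
roof [[680.8, 101.7, 43.0], [674.2, 183.1, 43.0]] knob [[703.58334936 144.50744785  55.        ]]
```

```bash
python3 -m jog '[[[0,0,0],[-0.037,-0.0045,0],1],[[0,0,0],[-0.037,-0.0045,0],1],[[0,0,-0.048],[0,0,0.02],1],[[0,0,0],[0,0,0.04],1],[[0,0,0],[0,0,0.04],1],[[0,0,0],[0,0,0.035],1],[[0,0,0],[0,0,0.012],1],[[0,0,0],[0,0,0.008],1],[[0,0,0],[0,0,0],1]]' 100; python3 -m jog '[[[0,0,0],[0,0,0],0.4],[[0,0,0],[0,0,0],0.2],[[0,0,0],[0,0,0],0],[[0,0,0],[0,0,0],-0.3],[[0,0,0],[0,0,0],-0.5],[[0,0,0],[0,0,0],-0.5]]' 100
```

```text
clock: 9.7
eef_pos: [630.6, 124.5, 26.6]
tcp_rot: [-3.142, -0.001, -3.011]
contact_force: [0.2, -0.6, 0.1]
opening: 0.998
grasp_force: 0.0
clock: 10.3
eef_pos: [632.2, 125.0, 28.5]
tcp_rot: [3.141, 0.002, -3.011]
contact_force: [-1.3, 1.2, 6.5]
opening: 0.53
grasp_force: 100.9
```

```bash
python3 -m jog '[[[0,0,0],[0.005,0,0],-0.5],[[0,0,0],[0.01,0.0005,0],-0.5],[[0,0,0],[0.01,0.0005,0],-0.5],[[0,0,0],[0,0,0],-0.5]]'; python3 -c "
from h import *
cv2.imwrite('pics/w4.png',r.grab_frame('wrist')[:,:,::-1])"
```

```text
clock: 10.7
eef_pos: [606.0, 122.4, 28.3]
tcp_rot: [3.141, 0.001, -3.011]
contact_force: [-4.1, 2.0, 8.9]
opening: 0.526
grasp_force: 102.4
```

View pics/w4.png

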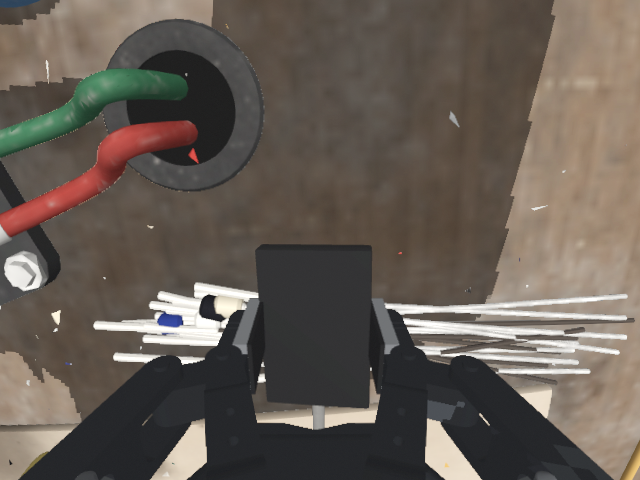

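The picture shows the blade held at (315,320), with its end at row 245, and it moved with the tool (the rod now shows at (318,415)). I continue drawing.

```bash
python3 -m jog '[[[0,0,0],[0.013,0.0007,0],-0.5],[[0,0,0],[0.013,0.0007,0],-0.5],[[0,0,0],[0.013,0.0007,0],-0.5],[[0,0,0],[0.013,0.0007,0],-0.5],[[0,0,0],[0.013,0.0007,0],-0.5],[[0,0,0],[0.013,0.0007,0],-0.5],[[0,0,0],[0.013,0.0007,0],-0.5],[[0,0,0],[0.013,0.0007,0],-0.5],[[0,0,0],[0.013,0.0007,0],-0.5],[[0,0,0],[0.013,0.0007,0],-0.5],[[0,0,0],[0.013,0.0007,0],-0.5],[[0,0,0],[0,0,0],-0.5]]'
```

```text
clock: 11.95
eef_pos: [460.8, 110.9, 26.8]
tcp_rot: [-3.141, -0.003, -3.011]
contact_force: [-0.8, 0.0, 0.2]
opening: 0.524
grasp_force: 101.7
```

```bash
python3 -m jog '[[[0,0,0],[0,0,0],0.2],[[0,0,0],[0,0,0],1],[[0,0,0],[0,0,0],1],[[0,0,0],[0,0,-0.04],1],[[0,0,0],[0,0,-0.045],1],[[0,0,0],[-0.04,0,-0.045],1],[[0,0,0],[-0.045,0,-0.045],1],[[0,0,0],[-0.04,0,-0.045],1],[[0,0,0],[0,0,0],1],[[0,0,0],[0,0,0],1]]'; python3 - <<'E'
from h import *
import json
s=r.sense();im=r.grab_frame("wrist");cv2.imwrite("pics/w5.png",im[:,:,::-1])
json.dump({k:np.array(s[k]).tolist() for k in("eef_pos","tcp_rot","qpos")},open("w5.json","w"))
E
```

```text
clock: 12.95
eef_pos: [565.2, 124.5, 222.6]
tcp_rot: [3.141, 0.002, -3.011]
contact_force: [-1.0, -0.3, -1.0]
opening: 0.999
grasp_force: 0.0
```

View pics/w5.png

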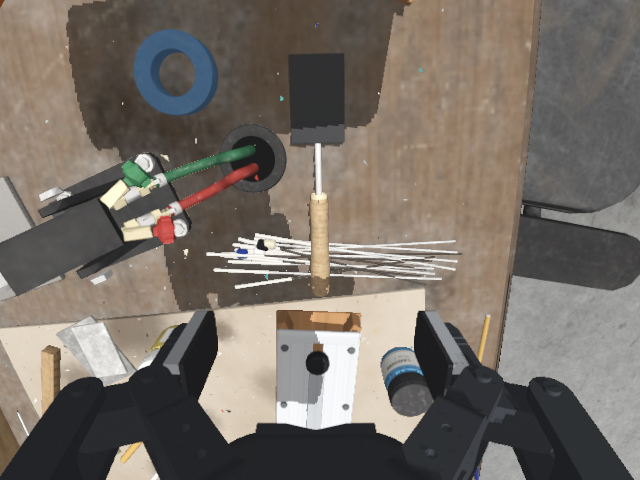

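The picture shows the paddle fully out: blade end at (316,54), handle from (318,194) to butt (320,296), mouth at row 312. The handle lies over the rods, and the jars and tape are undisturbed. That was my tenth picture, so from here I work by numbers.

```bash
python3 - <<'E'
from h import *
import json
c=cam("wrist",json.load(open("w5.json")))
L=[[316,54],[318,143],[318.5,194],[319,245],[320,296]]
for z in (10,16,22): 
    P=onz(c,L,z)[:,:2];print(z,P.round(1).tolist(),np.linalg.norm(P[0]-P[-1]).round(1))
print("mouth roof",onz(c,[[277,330],[360,330]],43).round(1).tolist(),"knob",onz(c,[[317,362]],55).round(1))
print("screws",onz(c,[[285,348],[352,348],[289,407],[347,407]],43).round(1).tolist())
im=cv2.imread("pics/w5.png");hsv=cv2.cvtColor(im,cv2.COLOR_BGR2HSV)
for y in (200,215,230,285): print(y,[(x,tuple(int(v) for v in im[y,x])) for x in range(304,338,3)])
sc=cam("scene");si=cam("side");g=r.grab_frame("side");gs=r.grab_frame("scene")
cv2.imwrite("pics/s5.png",g[:,:,::-1]);cv2.imwrite("pics/c5.png",gs[:,:,::-1])
E
```

```text
10 [[428.9, 107.3], [502.0, 118.7], [548.6, 125.4], [599.5, 132.7], [655.9, 141.4]] 229.6
16 [[429.8, 107.4], [501.7, 118.6], [547.3, 125.2], [597.3, 132.4], [652.7, 140.9]] 225.4
22 [[430.8, 107.5], [501.3, 118.5], [546.1, 125.0], [595.2, 132.0], [649.5, 140.4]] 221.2
mouth roof [[681.2, 101.7, 43.0], [670.6, 182.7, 43.0]] knob [[704.7 144.5  55. ]]
screws [[701.3, 111.7, 43.0], [692.6, 178.5, 43.0], [777.9, 123.5, 43.0], [769.7, 186.1, 43.0]]
200 [(304, (110, 130, 150)), (307, (109, 128, 149)), (310, (78, 101, 121)), (313, (140, 178, 203)), (316, (167, 205, 228)), (319, (178, 217, 241)), (322, (166, 206, 231)), (325, (137, 173, 198)), (328, (110, 131, 152)), (331, (110, 131, 152)), (334, (115, 134, 156)), (337, (114, 133, 155))]
215 [(304, (118, 135, 155)), (307, (113, 131, 151)), (310, (80, 104, 122)), (313, (134, 170, 195)), (316, (153, 191, 218)), (319, (151, 192, 221)), (322, (153, 193, 220)), (325, (145, 182, 208)), (328, (97, 117, 137)), (331, (110, 131, 155)), (334, (110, 131, 155)), (337, (110, 133, 155))]
230 [(304, (131, 147, 163)), (307, (127, 145, 161)), (310, (69, 81, 91)), (313, (122, 157, 183)), (316, (146, 184, 210)), (319, (162, 201, 228)), (322, (150, 189, 215)), (325, (139, 176, 202)), (328, (112, 131, 151)), (331, (115, 133, 154)), (334, (115, 133, 153)), (337, (120, 136, 155))]
285 [(304, (67, 77, 88)), (307, (67, 78, 89)), (310, (65, 75, 87)), (313, (75, 100, 118)), (316, (76, 102, 123)), (319, (85, 110, 130)), (322, (82, 109, 130)), (325, (80, 105, 125)), (328, (95, 126, 150)), (331, (67, 77, 88)), (334, (66, 75, 85)), (337, (70, 80, 91))]
```

```bash
python3 -m jog '[[[0,0,0],[-0.034,0.0023,0],1],[[0,0,0],[-0.0345,0.0023,0],1],[[0,0,-0.018],[0,0,0.03],1],[[0,0,0],[0,0,0.045],1],[[0,0,0],[0,0,0.045],1],[[0,0,0],[0,0,0.04],1],[[0,0,0],[0,0,0.025],1],[[0,0,0],[0,0,0.011],1],[[0,0,0],[0,0,0],1],[[0,0,0],[0,0,0],0.5],[[0,0,0],[0,0,0],0],[[0,0,0],[0,0,0],-0.5]]' 120; python3 -m jog '[[[0,0,0],[0,0,0],-0.8],[[0,0,0],[0,0,0],-1],[[0,0,0],[0,0,0],-1],[[0,0,0],[0,0,0],-1],[[0,0,0],[0,0,0],-1]]' 120
```

```text
clock: 14.3
eef_pos: [632.7, 138.2, 27.7]
tcp_rot: [3.141, 0.002, -2.993]
contact_force: [0.1, -0.2, 0.7]
opening: 0.518
grasp_force: 0.0
clock: 14.8
eef_pos: [632.2, 138.0, 26.4]
tcp_rot: [-3.142, 0.001, -2.993]
contact_force: [1.2, -0.3, 2.2]
opening: 0.187
grasp_force: 117.4
```

```bash
python3 -m jog '[[[0,0,0],[0,0,-0.01],-1],[[0,0,0],[0,0,-0.015],-1],[[0,0,0],[0,0,-0.025],-1],[[0,0,0],[0,0,-0.03],-1],[[0,0,0],[0.02,0,-0.03],-1],[[0,0,0],[0.03,0,-0.03],-1],[[0,0,0],[0.03,0,-0.01],-1],[[0,0,0],[0,0,0],-1],[[0,0,0],[0,0,0],-1]]'; python3 - <<'E'
from h import *
import json
s=r.sense();st={k:np.array(s[k]).tolist() for k in("eef_pos","tcp_rot","qpos","wrist_torque","contact_force")};json.dump(st,open("w6.json","w"));print(st)
im=r.grab_frame("wrist")[:,:,::-1];cv2.imwrite("pics/w6.png",im)
d=r.grab_frame("side")[:,:,::-1];cv2.imwrite("pics/s6.png",d)
cv2.imwrite("pics/c6.png",r.grab_frame("scene")[:,:,::-1])
# predicted paddle points if level (axis 15 mm ahead of TCP, grip at y=93)
T=R.from_euler('xyz',s["tcp_rot"]).as_matrix();o=np.array(s["eef_pos"])
c=cam("wrist",s)
for a in (0,.1,.2,.3):
    pt=lambda y:o+T@np.array([np.cos(a)*(93-y),0,15+np.sin(a)*(93-y)])
    P=np.array([pt(y) for y in(113,10,-38,-113)]);print(a,P[-1].round(),proj(c,P).round().tolist(),proj(cam("side"),P).round().tolist())
hsv=cv2.cvtColor(im,cv2.COLOR_BGR2HSV)
# vertical profile of brightness along column of paddle
for x in (305,316,330): print(x,[(y,int(im[y,x].max())) for y in range(0,330,8)])
E
```

```text
clock: 15.7
eef_pos: [552.7, 126.2, 177.5]
tcp_rot: [3.141, 0.002, -2.993]
contact_force: [0.8, -0.4, -2.0]
opening: 0.189
grasp_force: 117.5
{'eef_pos': [552.7099045119386, 126.24015688631621, 177.45865745356375], 'tcp_rot': [3.141405106626061, 0.0019255009377363574, -2.993050095797925], 'qpos': [0.22187880913659697, 0.351585024155965, 1.8321004774797207, 5.6263739514798004e-05, 0.9559730856587701, -1.4974926652864455], 'wrist_torque': [0.05057146044239325, -0.189661054791532, 0.026570857800217916], 'contact_force': [0.8181057480219462, -0.3813140910696891, -2.0262277952687566]}
0 [349.  96. 162.] [[315.0, 363.0], [315.0, 124.0], [315.0, -28.0], [315.0, -269.0]] [[271.0, 198.0], [332.0, 199.0], [360.0, 200.0], [404.0, 201.0]]
0.1 [350.  96. 141.] [[315.0, 366.0], [315.0, 125.0], [315.0, -12.0], [315.0, -224.0]] [[271.0, 197.0], [331.0, 204.0], [359.0, 207.0], [402.0, 212.0]]
0.2 [353.  96. 121.] [[315.0, 368.0], [315.0, 128.0], [315.0, 5.0], [315.0, -177.0]] [[272.0, 196.0], [331.0, 208.0], [358.0, 214.0], [399.0, 222.0]]
0.3 [358.  97. 101.] [[315.0, 370.0], [315.0, 133.0], [315.0,
[... 842 characters left out ...]
23), (192, 224), (200, 237), (208, 232), (216, 231), (224, 234), (232, 219), (240, 237), (248, 235), (256, 238), (264, 152), (272, 233), (280, 133), (288, 134), (296, 126), (304, 145), (312, 142), (320, 137), (328, 129)]
330 [(0, 91), (8, 90), (16, 88), (24, 94), (32, 94), (40, 94), (48, 90), (56, 89), (64, 90), (72, 94), (80, 92), (88, 94), (96, 98), (104, 100), (112, 90), (120, 255), (128, 252), (136, 222), (144, 205), (152, 218), (160, 210), (168, 222), (176, 224), (184, 210), (192, 206), (200, 211), (208, 199), (216, 203), (224, 211), (232, 210), (240, 213), (248, 207), (256, 210), (264, 220), (272, 215), (280, 208), (288, 217), (296, 212), (304, 222), (312, 214), (320, 211), (328, 132)]
```

```bash
python3 - <<'E'
from h import *
a=cv2.imread("pics/s5.png").astype(int);b=cv2.imread("pics/s6.png").astype(int)
m=((np.abs(a-b).sum(2)>60)&(b.max(2)<70)).astype(np.uint8);m[:,:352]=0;m[:,420:]=0;m[:170]=0;m[260:]=0
n,l,st,ct=cv2.connectedComponentsWithStats(m);print([(st[i].tolist(),ct[i].round(1).tolist()) for i in range(1,n) if st[i,4]>40])
for x in range(362,414,6):
    ys=np.where(m[:,x])[0];print(x,ys.min() if len(ys) else None,ys.max() if len(ys) else None)
E
```

```text
[([360, 197, 44, 17, 603], [381.3, 205.6])]
362 198 211
368 198 211
374 198 212
380 199 212
386 199 213
392 200 213
398 200 213
404 None None
410 None None
```

```bash
python3 -m jog '[[[0,0.035,0],[0,0,-0.01],-1],[[0,0,0.1],[0,0,0],-1],[[0,0,0.1458],[0,0,0],-1],[[0,0,0.1458],[0,0,0],-1],[[0,0,0.1458],[0,0,0],-1],[[0,0,0.1458],[0,0,0],-1],[[0,0,0.1458],[0,0,0],-1],[[0,0,0.1458],[0,0,0],-1],[[0,0,0.1458],[0,0,0],-1],[[0,0,0.1458],[0,0,0],-1],[[0,0,0.1458],[0,0,0],-1],[[0,0,0.1458],[0,0,0],-1]]'; python3 -m jog '[[[0,0,0.1458],[0,0,0],-1],[[0,0,0.1458],[0,0,0],-1],[[0,0,0.1458],[0,0,0],-1],[[0,0,0.1458],[0,0,0],-1],[[0,0,0.1458],[0,0,0],-1],[[0,0,0.1458],[0,0,0],-1],[[0,0,0.1458],[0,0,0],-1],[[0,0,0.1458],[0,0,0],-1],[[0,0,0.1458],[0,0,0],-1],[[0,0,0.1458],[0,0,0],-1],[[0,0,0.1],[0,0,0],-1],[[0,0,0],[0,0,0],-1]]'
```

```text
clock: 17.05
eef_pos: [553.0, 126.1, 185.2]
tcp_rot: [-3.105, -0.0, 1.726]
contact_force: [0.2, 0.0, -2.2]
opening: 0.191
grasp_force: 117.5
clock: 18.25
eef_pos: [552.8, 126.1, 185.3]
tcp_rot: [-3.141, 0.037, 0.173]
contact_force: [0.8, 0.0, -1.4]
opening: 0.188
grasp_force: 117.5
```

```bash
python3 -m jog '[[[0,0.072,0],[0,0,0],-1],[[0,0,0.09],[0,0,0],-1],[[0,0,0],[-0.035,-0.0022,0],-1],[[0,0,0],[-0.035,-0.0022,0],-1],[[0,0,0],[-0.035,-0.0022,0],-1],[[0,0,0],[0,0,0.03],-1],[[0,0,0],[0,0,0.04],-1],[[0,0,0],[0,0,0.03],-1],[[0,0,0],[0,0,0],-1]]'; python3 - <<'E'
from h import *
s=r.sense();T=R.from_euler('xyz',s["tcp_rot"]).as_matrix();o=np.array(s["eef_pos"]);print(o,s["tcp_rot"])
d=r.grab_frame("side")[:,:,::-1];cv2.imwrite("pics/s7.png",d);e=r.grab_frame("scene")[:,:,::-1];cv2.imwrite("pics/c7.png",e)
a=cv2.imread("pics/s5.png").astype(int);
si=cam("side");sc=cam("scene")
X=np.array([np.cos(.083),np.sin(.083),0]);Y=np.array([-X[1],X[0],0])
g=o-[0,0,16]
for h in(0,-8):
    q=[g+X*(93+38)+[0,0,h],g+X*206+[0,0,h]];print("pred side",proj(si,q).round().tolist(),"scene",proj(sc,[q[0]-24*Y,q[0]+24*Y,q[1]-24*Y,q[1]+24*Y]).round(1).tolist())
m=((np.abs(a-d.astype(int)).sum(2)>60)&(d.max(2)<70)).astype(np.uint8);m[:,:215]=0;m[:,320:]=0;m[:150]=0;m[290:]=0
n,l,st,ct=cv2.connectedComponentsWithStats(m);print("side",[(st[i].tolist(),ct[i].round(1).tolist()) for i in range(1,n) if st[i,4]>40])
i=1+np.argmax(st[1:,4])
for x in range(st[i,0],st[i,0]+st[i,2],5):
    ys=np.where(l[:,x]==i)[0];print(x,ys.min(),ys.max())
a=cv2.imread("pics/c5.png").astype(int)
m=((np.abs(a-e.astype(int)).sum(2)>60)&(e.max(2)<80)).astype(np.uint8);m[:,:300]=0;m[:,390:]=0;m[:220]=0;m[320:]=0
n,l,st,ct=cv2.connectedComponentsWithStats(m);print("scene",[(st[i].tolist(),ct[i].round(1).tolist()) for i in range(1,n) if st[i,4]>40])
i=1+np.argmax(st[1:,4])
for y in range(st[i,1],st[i,1]+st[i,3],5):
    xs=np.where(l[y]==i)[0];print(y,xs.min(),xs.max())
E
```

```text
clock: 19.15
eef_pos: [448.8, 124.0, 79.1]
tcp_rot: [-3.139, -0.03, 0.087]
contact_force: [-0.8, 0.7, -1.1]
opening: 0.19
grasp_force: 117.6
[448.84554876 124.02158995  79.09900054] [-3.13875208 -0.0298608   0.08685546]
pred side [[268.0, 250.0], [227.0, 248.0]] scene [[327.2, 260.2], [348.8, 257.7], [332.4, 289.2], [355.1, 286.4]]
pred side [[268.0, 254.0], [227.0, 252.0]] scene [[327.1, 262.4], [348.7, 259.8], [332.4, 291.3], [354.9, 288.5]]
side [([244, 252, 24, 7, 83], [257.3, 256.2]), ([262, 266, 58, 24, 777], [290.5, 278.0])]
262 281 281
267 281 285
272 275 286
277 267 287
282 266 287
287 266 286
292 267 286
297 270 285
302 271 285
307 271 287
312 271 289
317 287 289
scene [([338, 220, 17, 32, 211], [347.5, 237.4]), ([319, 227, 11, 14, 55], [324.7, 233.9]), ([312, 246, 38, 37, 450], [326.1, 260.7])]
246 327 332
251 315 335
256 317 340
261 317 346
266 312 329
271 313 329
276 330 331
281 332 332
```

```bash
python3 - <<'E'
import cv2,numpy as np
d=cv2.imread("pics/s7.png");e=cv2.imread("pics/c7.png")
print("side rows236-275, cols");print("    ",list(range(220,282,4)))
for y in range(238,276,2): print(y,[int(d[y,x].max()) for x in range(220,282,4)])
print("scene");print("   ",list(range(316,368,3)))
for y in range(250,300,3): print(y,[int(e[y,x].max()) for x in range(316,368,3)])
E
```

```text
side rows236-275, cols
     [220, 224, 228, 232, 236, 240, 244, 248, 252, 256, 260, 264, 268, 272, 276, 280]
238 [221, 228, 179, 153, 154, 152, 151, 153, 149, 145, 154, 153, 79, 200, 217, 89]
240 [226, 230, 182, 151, 155, 155, 149, 151, 148, 147, 154, 156, 111, 154, 182, 79]
242 [204, 216, 162, 122, 128, 130, 124, 127, 125, 132, 158, 138, 128, 68, 75, 53]
244 [185, 198, 125, 80, 81, 79, 81, 83, 83, 88, 108, 76, 86, 85, 64, 82]
246 [192, 209, 103, 77, 78, 76, 76, 76, 76, 76, 76, 52, 61, 141, 124, 120]
248 [216, 223, 86, 79, 77, 77, 77, 77, 77, 78, 77, 54, 60, 128, 94, 76]
250 [217, 221, 81, 81, 80, 79, 78, 80, 78, 77, 77, 55, 92, 110, 107, 102]
252 [218, 200, 79, 80, 79, 80, 78, 79, 80, 77, 78, 53, 128, 147, 146, 145]
254 [173, 151, 79, 81, 80, 80, 79, 79, 79, 79, 77, 49, 83, 95, 97, 102]
256 [157, 148, 67, 66, 67, 67, 67, 69, 70, 70, 69, 50, 71, 69, 70, 71]
258 [155, 168, 69, 66, 63, 64, 60, 59, 64, 61, 59, 62, 141, 68, 65, 65]
260 [155, 221, 120, 115, 103, 164, 119, 111, 192, 147, 159, 180, 161, 67, 64, 67]
262 [153, 229, 142, 145, 140, 229, 173, 167, 247, 227, 223, 240, 96, 67, 65,
[... 1334 characters left out ...]
145]
277 [84, 84, 76, 79, 86, 74, 85, 83, 87, 90, 87, 92, 83, 153, 149, 147, 143, 149]
280 [69, 74, 79, 74, 82, 75, 87, 87, 91, 90, 86, 91, 89, 130, 204, 225, 207, 183]
283 [253, 185, 204, 211, 203, 171, 89, 90, 88, 88, 90, 91, 89, 100, 107, 85, 100, 134]
286 [158, 215, 86, 103, 109, 170, 90, 90, 89, 91, 89, 89, 86, 93, 158, 147, 152, 139]
289 [220, 196, 138, 176, 203, 219, 72, 69, 63, 63, 92, 141, 82, 114, 120, 80, 98, 126]
292 [170, 173, 197, 197, 148, 183, 130, 79, 92, 116, 160, 141, 195, 184, 178, 145, 132, 144]
295 [184, 152, 168, 157, 194, 180, 151, 84, 82, 89, 86, 103, 155, 145, 155, 158, 149, 154]
298 [134, 135, 176, 233, 183, 88, 86, 88, 90, 95, 92, 91, 161, 151, 156, 154, 165, 151]
```

```bash
python3 -m jog '[[[0,0.03,0],[0,0,0],-1],[[0,0,0],[0,0,0.02],-1],[[0,0,0],[0,0,0.019],-1],[[0,0,0],[0,0,0],-1],[[0,0,0],[0,0,0],-1]]'; python3 - <<'E'
from h import *
s=r.sense();print(s["eef_pos"],s["tcp_rot"])
d=r.grab_frame("side")[:,:,::-1]
for y in range(250,282,2): print(y,[int(d[y,x].max()) for x in range(216,282,4)])
X=np.array([np.cos(.083),np.sin(.083),0]);g=np.array(s["eef_pos"])-[0,0,16.5]
print(proj(cam("side"),[g+X*131,g+X*206,[678,143.5,36],[678,143.5,10]]).round(1).tolist())
E
```

```text
clock: 19.75
eef_pos: [454.5, 125.2, 44.7]
tcp_rot: [-3.137, -0.068, 0.084]
contact_force: [0.3, -0.3, -1.1]
opening: 0.184
grasp_force: 117.6
[454.54538666 125.23987578  44.68280142] [-3.13719688 -0.06792703  0.08435439]
250 [252, 218, 229, 160, 159, 157, 165, 150, 201, 158, 181, 184, 151, 141, 131, 102, 78]
252 [248, 218, 232, 156, 156, 156, 213, 156, 227, 177, 224, 168, 144, 117, 74, 67, 69]
254 [230, 174, 231, 131, 141, 141, 220, 154, 232, 216, 213, 140, 183, 86, 68, 67, 67]
256 [185, 158, 224, 84, 90, 91, 131, 108, 191, 194, 193, 150, 230, 86, 69, 68, 69]
258 [150, 157, 212, 78, 78, 77, 77, 77, 84, 87, 87, 81, 143, 142, 68, 64, 67]
260 [140, 157, 171, 79, 80, 79, 77, 78, 77, 76, 76, 75, 78, 154, 66, 65, 64]
262 [141, 151, 118, 80, 80, 79, 77, 78, 79, 78, 77, 76, 80, 90, 70, 66, 65]
264 [168, 166, 95, 81, 79, 79, 80, 79, 79, 78, 78, 78, 134, 150, 94, 84, 80]
266 [216, 191, 83, 80, 80, 81, 81, 78, 78, 79, 78, 77, 149, 201, 142, 140, 143]
268 [228, 197, 73, 74, 76, 76, 77, 78, 79, 78, 79, 80, 75, 106, 111, 117, 128]
270 [231, 216, 66, 62, 61, 63, 64, 63, 66, 68, 67, 72, 63, 69, 88, 70, 70]
272 [229, 229, 149, 64, 62, 60, 67, 56, 60, 59, 62, 60, 63, 70, 71, 65, 68]
274 [214, 237, 200, 77, 74, 73, 115, 73, 144, 123, 182, 136, 70, 72, 70, 63, 66]
276 [219, 238, 197, 78, 77, 73, 128, 96, 182, 172, 245, 171, 74, 72, 69, 66, 67]
278 [227, 238, 181, 77, 77, 76, 158, 132, 136, 132, 242, 137, 73, 70, 68, 64, 63]
280 [233, 237, 166, 78, 76, 80, 154, 167, 101, 142, 220, 98, 71, 66, 66, 66, 65]
[[265.3, 267.4], [224.5, 265.3], [214.4, 261.0], [215.4, 273.2]]
```

```bash
python3 -m jog '[[[0,0,0],[0,0,0.008],-1],[[0,0,0],[0.01,0,0.0007],-1],[[0,0,0],[0.01,0,0.0007],-1],[[0,0,0],[0.01,0,0.0007],-1],[[0,0,0],[0,0,0],-1]]';python3 -m jog '[[[0,0,0],[0.01,0,0.0007],-1],[[0,0,0],[0.01,0,0.0007],-1],[[0,0,0],[0.01,0,0.0007],-1],[[0,0,0],[0,0,0],-1]]'
```

```text
clock: 20.3
eef_pos: [486.7, 128.0, 35.7]
tcp_rot: [-3.137, -0.069, 0.083]
contact_force: [-0.5, 0.3, -0.6]
opening: 0.19
grasp_force: 117.6
clock: 20.7
eef_pos: [516.3, 130.5, 35.5]
tcp_rot: [-3.137, -0.069, 0.084]
contact_force: [1.0, 0.9, -1.4]
opening: 0.187
grasp_force: 117.6
```

```bash
python3 -m jog '[[[0,0,0],[0.01,0,0.0007],-1],[[0,0,0],[0.01,0,0.0007],-1],[[0,0,0],[0.01,0,0.0007],-1],[[0,0,0],[0,0,0],-1]]';python3 -m jog '[[[0,0,0],[0.01,0,0.0007],-1],[[0,0,0],[0.01,0,0.0007],-1],[[0,0,0],[0.01,0,0.0007],-1],[[0,0,0],[0,0,0],-1]]';python3 -m jog '[[[0,0,0],[0.01,0,0.0007],-1],[[0,0,0],[0.01,0,0.0007],-1],[[0,0,0],[0.005,0,0.0004],-1],[[0,0,0],[0,0,0],-1],[[0,0,0],[0,0,0],-1]]'; python3 - <<'E'
from h import *
import json
k=[];s=r.sense();print(s["contact_force"])
for n in("scene","side"):
    cv2.imwrite(f"pics/{n}8.png",r.grab_frame(n)[:,:,::-1])
E
```

```text
clock: 21.1
eef_pos: [546.2, 133.0, 35.4]
tcp_rot: [-3.137, -0.069, 0.084]
contact_force: [-0.0, 0.1, -1.0]
opening: 0.187
grasp_force: 117.6
clock: 21.5
eef_pos: [576.2, 135.5, 35.4]
tcp_rot: [-3.137, -0.069, 0.084]
contact_force: [-0.2, -0.0, -1.2]
opening: 0.187
grasp_force: 117.6
clock: 22.0
eef_pos: [598.8, 137.2, 34.7]
tcp_rot: [-3.137, -0.066, 0.084]
contact_force: [0.2, -0.1, -0.8]
opening: 0.184
grasp_force: 117.6
[ 0.15325775 -0.12432232 -0.80354208]
```

```bash
cat > knob.py <<'E'
from h import *
def cen(im,x0,x1,y0,y1):
    g=im[y0:y1,x0:x1].max(2).astype(float);w=np.clip(150-g,0,100);Y,X=np.mgrid[y0:y1,x0:x1]
    return (X*w).sum()/w.sum(),(Y*w).sum()/w.sum()
def both(a,b): return np.round([cen(a,336,360,306,326),cen(b,186,208,244,264)],2).tolist()
E
python3 - <<'E'
from knob import *
for s in ("0","8"): print(both(cv2.imread(f"pics/scene{s}.png"),cv2.imread(f"pics/side{s}.png")))
X=np.array([np.cos(.083),np.sin(.083),0]);k=np.array([705,145.5,50.])
for n in("scene","side"): print(n,(proj(cam(n),[k,k+5*X])).round(2).tolist())
E
for i in 1; do :; done
python3 -m jog '[[[0,0,0],[0.006,0,0.0004],-1],[[0,0,0],[0.006,0,0.0004],-1],[[0,0,0],[0.004,0,0.0003],-1],[[0,0,0],[0,0,0],-1],[[0,0,0],[0,0,0],-1]]'
python3 -m jog '[[[0,0,0],[0.002,0,0.0001],-1],[[0,0,0],[0,0,0],-1]]'
python3 -m jog '[[[0,0,0],[0.002,0,0.0001],-1],[[0,0,0],[0,0,0],-1]]'
```

```text
[[347.93, 316.61], [195.66, 255.05]]
[[347.94, 315.32], [197.49, 255.04]]
scene [[347.82, 312.23], [348.24, 314.36]]
side [[199.23, 253.49], [196.53, 253.35]]
clock: 22.6
eef_pos: [615.1, 138.6, 34.8]
tcp_rot: [-3.137, -0.067, 0.084]
contact_force: [-0.4, -0.6, -1.0]
opening: 0.19
grasp_force: 117.6
clock: 22.8
eef_pos: [617.2, 138.9, 34.9]
tcp_rot: [-3.137, -0.067, 0.084]
contact_force: [-0.2, 0.1, -1.4]
opening: 0.193
grasp_force: 117.6
clock: 23.0
eef_pos: [619.4, 139.0, 35.0]
tcp_rot: [-3.137, -0.067, 0.084]
contact_force: [0.2, -0.1, -1.3]
opening: 0.185
grasp_force: 117.6
```

```bash
python3 - <<'E'
from knob import *
def cen2(im,x0,x1,y0,y1):
    g=im[y0:y1,x0:x1].max(2).astype(float);w=np.clip(75-g,0,25);Y,X=np.mgrid[y0:y1,x0:x1];return [round(float((X*w).sum()/w.sum()),2),round(float((Y*w).sum()/w.sum()),2),round(float(w.sum()/25))]
for a,b in (("scene0","side0"),("c5","s5"),("c6","s6"),("c7","s7"),("scene8","side8")):
    A=cv2.imread(f"pics/{a}.png");B=cv2.imread(f"pics/{b}.png");print(a,both(A,B),cen2(A,336,360,306,326),cen2(B,186,208,244,264))
A=cv2.imread("pics/side0.png");B=cv2.imread("pics/side8.png")
for y in range(246,264,2): print(y,[int(A[y,x].max()) for x in range(186,210,2)],[int(B[y,x].max()) for x in range(186,210,2)])
A=cv2.imread("pics/scene0.png");B=cv2.imread("pics/scene8.png")
for y in range(306,328,2): print(y,[int(A[y,x].max()) for x in range(338,360,2)],[int(B[y,x].max()) for x in range(338,360,2)])
E
```

```text
scene0 [[347.93, 316.61], [195.66, 255.05]] [352.0, 319.0, 0] [195.52, 255.25, 32]
c5 [[347.27, 316.24], [196.11, 253.88]] [347.7, 314.89, 15] [195.74, 254.3, 50]
c6 [[347.8, 316.09], [195.93, 254.37]] [348.61, 314.3, 12] [195.87, 254.44, 61]
c7 [[347.95, 316.6], [195.66, 255.04]] [352.0, 318.67, 0] [195.51, 255.32, 25]
scene8 [[347.94, 315.32], [197.49, 255.04]] [347.61, 314.28, 11] [196.27, 254.56, 58]
246 [234, 232, 233, 233, 234, 233, 234, 235, 233, 230, 214, 186] [237, 235, 236, 236, 231, 230, 231, 232, 232, 229, 213, 189]
248 [249, 248, 247, 245, 241, 237, 241, 246, 245, 234, 175, 182] [251, 250, 249, 244, 191, 159, 162, 173, 172, 161, 135, 146]
250 [251, 251, 245, 198, 150, 129, 147, 199, 243, 240, 195, 226] [253, 252, 247, 193, 98, 68, 75, 93, 121, 122, 99, 110]
252 [252, 250, 193, 80, 65, 62, 64, 83, 205, 249, 249, 249] [253, 251, 197, 75, 53, 53, 53, 56, 96, 131, 130, 132]
254 [249, 245, 147, 60, 63, 65, 65, 66, 176, 249, 251, 249] [251, 248, 153, 57, 53, 54, 53, 53, 85, 130, 135, 133]
256 [237, 227, 118, 57, 58, 60, 58, 65, 179, 247, 250, 249] [241, 231, 121, 57, 54, 53, 5
[... 934 characters left out ...]
1, 73, 69, 116, 144, 149]
316 [254, 255, 255, 88, 111, 113, 109, 101, 237, 255, 254] [149, 149, 132, 72, 73, 69, 77, 91, 120, 148, 147]
318 [254, 255, 255, 77, 95, 102, 102, 76, 255, 255, 254] [152, 150, 138, 70, 83, 98, 102, 71, 127, 152, 150]
320 [254, 255, 255, 120, 79, 82, 81, 85, 255, 255, 254] [150, 149, 151, 118, 66, 75, 73, 85, 241, 147, 144]
322 [255, 255, 255, 141, 120, 115, 186, 248, 255, 255, 254] [150, 149, 146, 147, 119, 112, 183, 247, 255, 255, 255]
324 [255, 255, 255, 255, 220, 250, 253, 252, 252, 255, 255] [141, 211, 255, 255, 217, 250, 253, 252, 251, 255, 255]
326 [255, 255, 255, 255, 214, 252, 251, 252, 253, 255, 255] [255, 255, 255, 255, 212, 252, 251, 251, 253, 255, 255]
```

```bash
cat > edge.py <<'E'
from h import *
def edge(B):
    o=[]
    for y in (252,254,256,258):
        g=B[y,180:198].max(1).astype(float);i=np.where((g[:-1]>=150)&(g[1:]<150))[0][-1];o.append(180+i+(g[i]-150)/(g[i]-g[i+1]))
    return round(float(np.mean(o)),2)
if __name__=="__main__":
    b=r.grab_frame("side")[:,:,::-1];print("edge0",edge(cv2.imread("pics/side0.png")),"now",edge(b))
E
for k in 1; do
python3 -m jog '[[[0,0,0],[0.002,0,0.0001],-1],[[0,0,0],[0,0,0],-1]]'|grep -E "eef|contact"
python3 -m jog '[[[0,0,0],[0.002,0,0.0001],-1],[[0,0,0],[0,0,0],-1]]'|grep -E "eef|contact"
python3 -m jog '[[[0,0,0],[0.002,0,0.0001],-1],[[0,0,0],[0,0,0],-1]]'|grep -E "eef|contact"
done; python3 edge.py
```

```text
eef_pos: [621.4, 139.2, 35.1]
contact_force: [0.2, -0.4, -1.4]
eef_pos: [623.4, 139.4, 35.1]
contact_force: [-0.5, 0.2, -1.2]
eef_pos: [625.4, 139.5, 35.1]
contact_force: [-0.8, -1.0, -1.9]Traceback (most recent call last):
  File "edge.py", line 8, in <module>
    b=r.grab_frame("side")[:,:,::-1];print("edge0",edge(cv2.imread("pics/side0.png")),"now",edge(b))
                                                                                            ~~~~^^^
  File "edge.py", line 5, in edge
    g=B[y,180:198].max(1).astype(float);i=np.where((g[:-1]>=150)&(g[1:]<150))[0][-1];o.append(180+i+(g[i]-150)/(g[i]-g[i+1]))
                                          ~~~~~~~~~~~~~~~~~~~~~~~~~~~~~~~~~~~~~~^^^^
IndexError: index -1 is out of bounds for axis 0 with size 0
```

```bash
cat > edge.py <<'E'
from h import *
def edge(B):
    o=[]
    for y in (252,254,256):
        g=B[y,178:198].max(1).astype(float);t=(np.median(g[:8])+g.min())/2;i=np.where((g[:-1]>=t)&(g[1:]<t))[0][-1];o.append(178+i+(g[i]-t)/(g[i]-g[i+1]))
    return round(float(np.mean(o)),2)
if __name__=="__main__":
    b=r.grab_frame("side")[:,:,::-1];print("edge0",edge(cv2.imread("pics/side0.png")),"now",edge(b),b[254,178:206:2].max(1))
E
python3 edge.py
python3 -m jog '[[[0,0,0],[0.002,0,0.0001],-1],[[0,0,0],[0,0,0],-1]]'|grep -E "eef|contact"
python3 -m jog '[[[0,0,0],[0.002,0,0.0001],-1],[[0,0,0],[0,0,0],-1]]'|grep -E "eef|contact"
python3 edge.py
```

```text
edge0 190.0 now 189.6 [175 132 131 130 130 126  75  52  52  50  50  51  83 129]
eef_pos: [627.4, 139.7, 35.2]
contact_force: [-0.5, 0.4, -2.1]
eef_pos: [629.4, 139.9, 35.2]
contact_force: [0.3, 0.1, -2.0]
edge0 190.0 now 189.63 [126 132 131 129 130 123  76  51  52  52  49  51  82 128]
```

```bash

python3 -m jog '[[[0,0,0],[0.002,0,0.0001],-1],[[0,0,0],[0,0,0],-1]]'|grep -E "eef|contact"
python3 -m jog '[[[0,0,0],[0.002,0,0.0001],-1],[[0,0,0],[0,0,0],-1]]'|grep -E "eef|contact"
python3 -m jog '[[[0,0,0],[0.002,0,0.0001],-1],[[0,0,0],[0,0,0],-1]]'|grep -E "eef|contact"
python3 edge.py
```

```text
eef_pos: [631.3, 140.1, 35.2]
contact_force: [-0.5, 0.4, -1.7]
eef_pos: [633.1, 140.2, 35.2]
contact_force: [-0.2, 0.1, -1.9]
eef_pos: [634.2, 140.2, 34.9]
contact_force: [-4.2, -0.6, -0.8]
edge0 190.0 now 189.0 [124 130 129 129 129 110  61  49  49  49  49  52 102 132]
```

```bash

python3 -m jog '[[[0,0,0],[0.002,0,0.0001],-1],[[0,0,0],[0,0,0],-1],[[0,0,0],[0,0,0],-1]]'|grep -E "eef|contact"
python3 edge.py
python3 -m jog '[[[0,0,0],[0.0015,0,0.0001],-1],[[0,0,0],[0,0,0],-1],[[0,0,0],[0,0,0],-1]]'|grep -E "eef|contact|clock"
python3 edge.py
```

```text
eef_pos: [636.9, 140.5, 35.2]
contact_force: [-3.7, -0.0, -1.3]
edge0 190.0 now 187.71 [124 131 128 127 125  73  50  50  50  48  49  80 128 134]
clock: 25.45
eef_pos: [638.7, 140.6, 35.3]
contact_force: [-4.0, -0.6, -1.2]
edge0 190.0 now 186.73 [124 131 129 128 104  55  50  50  49  49  56 107 133 135]
```

```bash

python3 -m jog '[[[0,0,0],[0,0,0.001],-1],[[0,0,0],[0,0,0.0005],-1],[[0,0,0],[0,0,0],-1]]'
python3 edge.py
python3 -m jog '[[[0,0,0],[0,0,0],-0.5],[[0,0,0],[0,0,0],-0.3],[[0,0,0],[0,0,0],-0.1],[[0,0,0],[0,0,0],0.1],[[0,0,0],[0,0,0],0.2],[[0,0,0],[0,0,0],0.2]]' 20
python3 edge.py
```

```text
clock: 25.8
eef_pos: [638.7, 140.7, 33.8]
tcp_rot: [-3.137, -0.067, 0.084]
contact_force: [-3.9, -0.3, -0.5]
opening: 0.189
grasp_force: 117.5
edge0 190.0 now 186.69 [124 130 128 128 105  55  48  48  48  48  57 110 133 135]
clock: 26.45
eef_pos: [638.7, 140.7, 33.8]
tcp_rot: [-3.137, -0.067, 0.084]
contact_force: [0.2, -0.6, 0.3]
opening: 0.598
grasp_force: 0.0
edge0 190.0 now 186.7 [124 130 129 127 106  53  49  49  49  48  56 108 135 135]
```

```bash

python3 -m jog '[[[0,0,0],[0,0,-0.01],0.2],[[0,0,0],[0,0,-0.02],0.2],[[0,0,0],[0,0,-0.04],0.2],[[0,0,0],[-0.02,0,-0.04],0.2],[[0,0,0],[-0.04,0,-0.04],0.2],[[0,0,0],[-0.045,0,-0.02],0.2],[[0,0,0],[-0.045,0,-0.02],0.2],[[0,0,0],[-0.04,0,0],0.2],[[0,0,0],[0,0,0],0.2],[[0,0,0],[0,0,0],0.2]]'
python3 - <<'E'
from edge import *
A=cv2.imread("pics/side0.png");B=r.grab_frame("side")[:,:,::-1].copy();S=r.grab_frame("scene")[:,:,::-1].copy();S0=cv2.imread("pics/scene0.png")
cv2.imwrite("pics/side9.png",B);cv2.imwrite("pics/scene9.png",S)
print(edge(A),edge(B))
# whole-knob shift by template match, both views
for n,a,b,(x0,x1,y0,y1) in(("side",A,B,(186,204,246,264)),("scene",S0,S,(340,357,308,325))):
    m=cv2.matchTemplate(b[y0-10:y1+10,x0-10:x1+10],a[y0:y1,x0:x1],cv2.TM_CCOEFF_NORMED);_,v,_,l=cv2.minMaxLoc(m);print(n,l[0]-10,l[1]-10,round(v,2))
# wooden handle sticking out, scene view
h=cv2.cvtColor(S,cv2.COLOR_BGR2HSV);sc=cam("scene");X=np.array([np.cos(.083),np.sin(.083),0]);M=np.array([678,143.5,20.])
for t in range(0,80,6):
    u=proj(sc,M-X*t)[0].round().astype(int);print(t,u,S[u[1],u[0]].tolist(),end=' ')
# jars/tape shift
for n,(x0,x1,y0,y1) in(("L",(384,412,304,342)),("R",(258,290,314,350)),("tape",(256,292,218,252))):
    m=cv2.matchTemplate(S[y0-12:y1+12,x0-12:x1+12],S0[y0:y1,x0:x1],cv2.TM_CCOEFF_NORMED);_,v,_,l=cv2.minMaxLoc(m);print(n,l[0]-12,l[1]-12,round(v,2))
E
```

```text
clock: 27.5
eef_pos: [441.9, 123.5, 207.4]
tcp_rot: [-3.137, -0.069, 0.084]
contact_force: [0.5, 0.6, 0.6]
opening: 0.599
grasp_force: 0.0
190.0 187.14
side -3 0 1.0
scene 0 2 0.84
0 [345 308] [255, 255, 255] 6 [345 306] [254, 254, 253] 12 [344 303] [232, 241, 248] 18 [344 301] [130, 180, 222] 24 [343 298] [125, 178, 218] 30 [343 296] [142, 198, 231] 36 [342 294] [132, 182, 221] 42 [342 291] [139, 190, 227] 48 [341 289] [134, 183, 223] 54 [341 287] [134, 186, 225] 60 [341 285] [134, 192, 229] 66 [340 282] [241, 246, 246] 72 [340 280] [62, 70, 77] 78 [339 278] [69, 76, 84] L 0 0 1.0
R 0 0 1.0
tape 0 0 0.64
```

```bash
python3 -c "
from rig import r
print(r.sign_off())"
```

```text
the job is handed in; nothing more can be done
None
```

I handed the job in at about 27.6 s. The paddle went in blade first and pushed the stop about 5 mm, measured from the knob's shift in the side view. It is let go with about 63 mm of handle sticking out, and the jars and tape show no movement in the images; sign-off returned no verdict.

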